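Load a battery cell into a pedal-operated test station

TASK

Take the push paddle by its handle and with its blade gently roll the battery cell along the station's track until it drops into the nest groove under the clamp; do not touch the cell with the gripper. Then stand the paddle upright back on the worktop, clear of the station, reach in under the guard with the gripper tilted and press the spring pedal down to its stop without slamming it, so that the clamp holds the cell, keep it there for about a second and let it come up again. Leave the timer, the vial and the terminal block where they are.

Things in the scene. Friction and masses are not known exactly. Their poses are not given: they have to be found in the camera images.
- station: Cell test station, fixed; station axes x, y, z (z up) are used below. Origin: centre of the underside of its grey base plate, 100 (x) x 264 (y) x 5 mm. The +y half is a loading track, the nest groove lies across it at y = 0, the -y half is a pedal under a guard. 'High' below means above the worktop.
- track_end (a point): Floor centre at the open +y end of the aluminium track (station y = +130, 10 mm high). The track is straight along y, floor 10 mm high down to y = +5.5 mm; side walls have inner faces at x = +-28 mm and tops 22 mm high.
- nest (a point): Centre of a cell lying home in the nest groove (11 mm wide, along x), 14.3 mm high; axes as the station's. On the track a cell's centre is 17 mm high. The tower's face at y = -9.5 mm is the end stop.
- tower_top (a point): Top centre of the grey tower behind the nest: 84 mm wide (x), station y -9.5 to -34 mm, 94 mm high, with the guard's roof 4 mm thick on it. The ram that carries the clamp pad hangs on its +y face out to y = +3 mm, 34 to 92 mm high.
- guard_mouth (a point): Middle of the lower edge of the guard's clear roof at its mouth (station y = -121 mm, 94 mm high). The roof is 4 mm thick and reaches back to the tower; cheeks have inner faces at x = +-42 mm. The guard is open only towards -y, so the closed gripper must come in from there, tilted about 35 to 45 degrees, fingers pointing down and towards +y.
- pedal (a joint): Pedal angle in rad: 0 at rest (up), 0.30 at its stop (down). Pressing at point pedal_pad takes about 3 N to start and about 9 to 10 N just before the stop, which is hard; 15 to 20 N against it is plenty and much more counts as slamming. It springs up by itself when let go.
- pedal_pad (a point): Where to press: on top of the rubber-faced pedal plate (62 mm wide), 11 mm in from its outer edge; moves with the pedal. The hinge runs along x at station y = -41 mm, 30 mm high. At rest the plate slopes up 0.15 rad towards -y, pressed it slopes down 0.15 rad; this point sinks from about 48 to 28 mm high. At rest its axes are the station's.
- paddle_grip (a point): Push paddle, loose, about 90 g, standing upright: black handle 18 x 18 mm, 115 mm tall, over the rear of a steel foot. This point: on the handle's axis, 90 mm above the foot's underside; z up, -y towards the blade. The foot is 40 mm wide (x), 4 mm thick, y from +21 to -60 mm of the handle axis, ending in an upright blade 14 mm high.
- cell_center (a point): Centre of the loose battery cell to load: dark cylinder with a brass-coloured band, 14 mm diameter, 50 mm long; its own y is its long axis. It lies across the track (long axis nearly along the station's x), 60 to 90 mm on the +y side of the nest, and rolls freely.
- paddle_blade (a point): Centre of the front face of the paddle's blade: 60 mm from the handle axis along the paddle's -y, 7 mm above the underside of the foot.
- timer_c (a point): Bystander: small white timer, 62 x 62 x 19 mm, centre.
- vial_c (a point): Bystander: clear vial with black cap standing upright, 30 mm diameter, 50 mm high, centre.
- terminal_c (a point): Bystander: white terminal block, 18 x 52 x 20 mm, centre.
- clamp_face (a point): Centre of the underside of the sprung clamp pad (30 mm in x, 9 mm in y) hanging over the nest, 34 mm high at rest. Pressing the pedal to its stop lowers it 15 mm, onto a cell in the nest (cell top 21 mm high); the paddle's blade passes under it at rest.
There are look-alikes about, which are no part of the job. What is shaped like the part that bears paddle_grip but blue is not meant.

How it is judged (in metres and radians):
On the way, in this order (a step that is already met when the one before it is completed fails the run):
1. the cell lies home in the nest groove (horizontal distance between cell_center and nest below 0.005 m and z of cell_center in the frame of nest below 0.0012 m and angle between the y axis of cell_center and the x axis of nest, either way round below 0.1 rad), for 0.2 s.
2. with the paddle stood down and let go, the gripper holds the pedal at its stop, with the clamp on the cell in the nest (value of joint pedal above 0.28 rad and contact force between the fingers and station above 1 N and horizontal distance between cell_center and nest below 0.005 m and contact force between cell and clamp_pad above 0.5 N and height (world z) of paddle_grip below 0.095 m and angle between paddle_grip's own z axis and vertical below 0.1 rad and contact force between the fingers and paddle below 0.1 N), for 0.6 s.
At the end, for the whole second after the job is handed in: The cell lies in the nest groove (centre within 5 mm of the nest, lowered into the groove, its axis within 0.1 rad of the groove), the pedal is up again (under 0.03 rad), and the paddle stands upright and still on the worktop (within 0.1 rad), not touching the station (all of step 1 and value of joint pedal below 0.03 rad and height (world z) of paddle_grip between 0.085 and 0.095 m and angle between paddle_grip's own z axis and vertical below 0.1 rad and contact force between paddle and station below 0.05 N and linear speed of paddle below 0.01 m/s).
It fails at once if the gripper touches the cell (contact force between the fingers and cell above 0.2 N).
It fails at once if the cell is flicked (over 0.4 m/s) (linear speed of cell above 0.4 m/s).
It fails at once if the pedal or station is struck with more than 40 N (contact force between the fingers and station above 40 N).
It fails at once if the pedal is pressed (over 0.15 rad) before the cell is in the nest (value of joint pedal above 0.15 rad and horizontal distance between cell_center and nest above 0.012 m).
It fails at once if a bystander is moved more than 20 mm (distance of any of timer_c, vial_c, terminal_c from where it was at the start of the episode above 0.02 m).
It also fails if it takes over 72 s, if anything falls off the work surface, if the arm or the gripper's body presses on something with over 40 N, if the wrist force passes 120 N, or if a joint passes its speed limit or range.

ROBOT

A 6-joint arm with a two-finger parallel gripper is mounted at the origin on a cart in front of the work surface, level with it; the furniture and walls round the work are solid. World frame = base frame: x ahead of the robot, y to its left, z up, the work surface at z = 0. Lengths are in mm, angles in rad, forces in N, time in s.
With the tool pointing down it reaches from about 275 to 1000 mm from the base axis. Payload 8.4 kg.
Tool frame: the origin (TCP) lies at the centre of the arm's flange, where the gripper is bolted on; the fingertips stand 173 mm ahead of it and the grasp point (between the pads) lies 155 mm ahead of it; z points along the fingers, y is the direction in which the jaws open and shut (so a half turn about z gives the same grasp; the last joint's range is limited). The gripper opens to 85 mm and grips with 20 to 120 N. Pads are 22 mm wide; open, the fingers measure 114 mm over their backs; the gripper's body (76 mm by 85 mm) begins 54 mm behind the grasp point. The pads swing forward as they close: fully open they stand 13 mm farther back than shut.
Start: joints at [-1.332, 0.353, 1.633, -0, 1.155, -0.002], TCP at [149.048, -606.971, 404.681] pointing down, gripper open.
Joint ranges: [-2.63, 2.63], [-0.92, 2.1], [0.06, 2.66], [-1.3, 4.44], [0, 2.69], [-3.02, 3.02]. Speed limits (rad/s): [2.22, 2.22, 2.79, 3.14, 3.14, 3.14].

INTERFACE

Orientations are given as [roll, pitch, yaw] about the fixed x, y, z axes, in that order (R = Rz(yaw) Ry(pitch) Rx(roll)).
In Python, from rig import sense, grab_frame, camera_model, sign_off gives the robot as it stands. The module is installed in compiled form; this text tells all that it offers.
- The arm moves only by the tool step_arm, never from a script. Its argument "commands" is a list of rows, each a list of 3 entries, a list of its own where there are three numbers: the shift along the tool's x, y, z in mm, then the turn about the tool's z in rad, then the opening, from 0 (shut) to 1 (fully open). A call has 1 to 20 rows; each row shifts and turns the pose as measured when the row begins, along the tool's axes as they then stand; what a row does not reach is not made up. A row lasts 1/8 s, in which the tool goes at most 62.5 mm and 10.7 degrees, less where a joint would pass 70% of its speed; a pose out of reach is approached as far as the arm can. A call with a gripper value outside its range is refused whole. The fingers move at their own pace and stop on an object; "force" is the grip in N (left out, the last holds). Time passes only in rows, so rows that do not move let the fingers close. It gives the time, the measured TCP pose, the force and the opening at its end, in the units of the state.
- sense(): the state, without advancing time (a new reading comes with each control period).
- grab_frame(name): name is "scene" or "top" or "wrist"; returns the picture (420x560x3 uint8, blue, green, red); there is no depth.
- camera_model(name): a dict with "fx", "fy", "cx", "cy" (pixels), "R" (3x3) and "t" (3): a world point X has camera coordinates R X + t. Camera axes: x right, y down, z forward; pixel columns grow to the right and rows downward; lengths in mm; the calibration is good to about 2 mm. A picture is of the moment at which its call begins: read the wrist's pose just before it. camera_model takes no time and is no camera call; for the wrist camera it gives the pose at the moment of the call.
- sign_off(): hands the job in, once; it reports no verdict.
The state is a dict: "clock": time; "qpos": joint angles; "qvel": joint speeds; "joint_efforts": joint torques, N m; "eef_pos": TCP position; "tcp_rot": TCP orientation; "contact_force": force on the tool from outside, world axes, zero at the start; "wrist_torque": the same for the moment, N m; "opening": opening from 0.0 (shut) to 1.0 (fully open).
Only numpy, scipy, OpenCV 4.12 (cv2) and the standard library are available. Lean on these libraries where they do the work, as an engineer would, in place of code of your own. Each camera call takes 0.05 s, during which the arm holds its last target. There are 200 camera calls.

## Working session

There is one attempt and no reset: what is moved stays moved. The work goes in short steps, Python scripts to look and compute and a tool call to move; the robot and the scene stay as the last step left them, time stands still between calls to the robot, and variables do not carry over. Pictures are saved under pics/ and viewed, about 8 in all and at most 12, crops included, and the job is handed in when it is done.

Besides the shell and the picture viewer there is one more tool, called as a command line: name --argument value ..., lists and objects as JSON in quotes. step_arm: Moves the arm, as the interface text tells. Its arguments: {"type":"object","properties":{"commands":{"type":"array","items":{"type":"array"}},"force":{"type":"number"}},"required":["commands"]}

```bash
mkdir -p pics; python3 - <<'E'
from rig import *
import cv2,numpy as np
s=sense();print(s)
for n in("scene","top"):
    im=grab_frame(n);cv2.imwrite(f"pics/{n}0.png",im)
    print(n,camera_model(n))
a=cv2.imread("pics/scene0.png");b=cv2.imread("pics/top0.png")
E
```

```text
{'clock': 0.0, 'qpos': array([-1.33237260e+00,  3.53653573e-01,  1.63414074e+00, -2.84665185e-05,
        1.15516953e+00, -2.42546704e-03]), 'qvel': array([ 5.56710294e-04,  5.48931431e-04, -9.68044338e-05,  1.14587725e-03,
       -9.51117681e-04, -3.87937120e-04]), 'joint_efforts': array([ 3.01699538e-04, -6.05252409e+01, -3.42061293e+01,  4.28100145e-05,
        9.45813255e-03,  3.13223453e-06]), 'eef_pos': array([ 149.00502514, -606.73899632,  403.9552913 ]), 'tcp_rot': array([-3.14022140e+00,  2.27013403e-05,  2.40860719e-01]), 'contact_force': array([ 0.21836849,  0.52567103, -0.22418758]), 'wrist_torque': array([-0.04707358,  0.00833219,  0.05450914]), 'opening': 0.9968076140010014}
scene {'fx': 432.72300923262986, 'fy': 432.72300923262986, 'cx': 276.39785976147436, 'cy': 214.6824128867716, 'R': array([[ 0.85981471, -0.51051386, -0.00970885],
       [-0.30314902, -0.49508277, -0.81424427],
       [ 0.4108763 ,  0.70304243, -0.58044122]]), 't': array([-483.84154073,  155.52900407, 1289.71154433])}
top {'fx': 544.2445594090235, 'fy': 544.2445594090235, 'cx': 279.46720276353346, 'cy': 215.7196024819741, 'R': array([[-0.01398668, -0.99972294, -0.01893176],
       [-0.98742831,  0.01679106, -0.15717314],
       [ 0.15744748,  0.01649542, -0.98738958]]), 't': array([-102.77440457,  481.08193872, 1636.27056682])}
```

View pics/scene0.png

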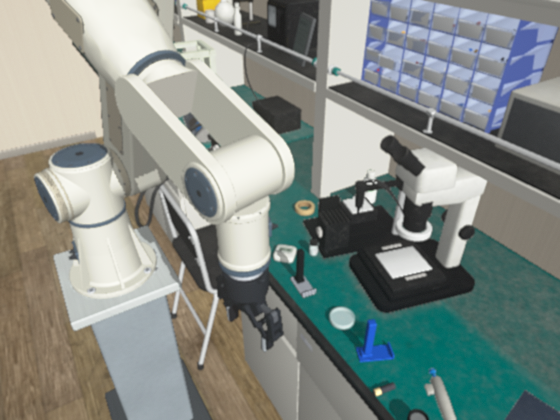

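View pics/top0.png

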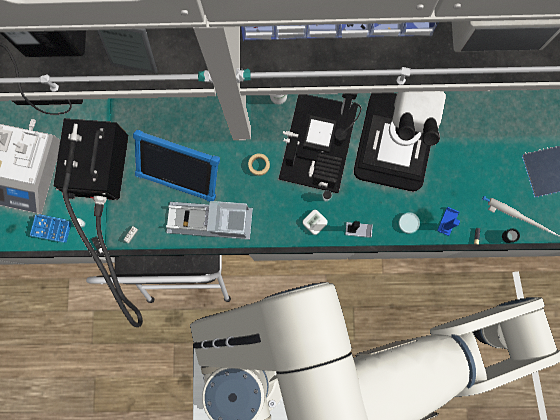

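```bash
cat > h.py <<'E'
import cv2,numpy as np
from rig import *
def ray(n,u,v,z,m=None):
    m=m or camera_model(n);R=np.array(m['R']);t=np.array(m['t'])
    c=-R.T@t;d=R.T@np.array([(u-m['cx'])/m['fx'],(v-m['cy'])/m['fy'],1]);return c+d*(z-c[2])/d[2]
def proj(n,X,m=None):
    m=m or camera_model(n);p=np.array(m['R'])@np.array(X,float)+np.array(m['t']);return np.array([m['fx']*p[0]/p[2]+m['cx'],m['fy']*p[1]/p[2]+m['cy']])
E
python3 - <<'E'
from h import *
b=cv2.imread("pics/top0.png");a=cv2.imread("pics/scene0.png")
c1=cv2.resize(b[192:247,155:265],None,fx=7,fy=7,interpolation=cv2.INTER_CUBIC)[:, :770]
c2=cv2.resize(b[200:245,295:385],None,fx=4.5,fy=4.5,interpolation=cv2.INTER_CUBIC)
c3=cv2.resize(a[235:305,265:335],None,fx=2.9,fy=2.9,interpolation=cv2.INTER_CUBIC)
o=np.zeros((600,780,3),np.uint8);o[:385,:770]=c1;o[390:390+203,:405]=c2;o[390:593,410:613]=c3
cv2.imwrite("pics/crop0.png",o)
for u,v in [(165,202),(165,237),(252,202),(252,237),(187,219),(358,229),(346,229)]: print(u,v,ray("top",u,v,5).round())
E
```

```text
Traceback (most recent call last):
ValueError: could not broadcast input array from shape (202,405,3) into shape (203,405,3)
```

```bash

python3 - <<'E'
from h import *
b=cv2.imread("pics/top0.png");a=cv2.imread("pics/scene0.png")
c1=cv2.resize(b[192:247,155:265],None,fx=7,fy=7,interpolation=cv2.INTER_CUBIC)[:, :770]
c2=cv2.resize(b[200:245,295:385],(405,203),interpolation=cv2.INTER_CUBIC)
c3=cv2.resize(a[235:305,265:335],(203,203),interpolation=cv2.INTER_CUBIC)
o=np.zeros((600,780,3),np.uint8);o[:385,:770]=c1;o[390:390+203,:405]=c2;o[390:593,410:613]=c3
cv2.imwrite("pics/crop0.png",o)
for u,v in [(165,202),(165,237),(252,202),(252,237),(187,219),(358,229),(346,229)]: print(u,v,ray("top",u,v,5).round())
E
```

```text
165 202 [535. 251.   5.]
165 237 [423. 249.   5.]
252 202 [530. -24.   5.]
252 237 [419. -23.   5.]
187 219 [479. 181.   5.]
358 229 [ 439. -354.    5.]
346 229 [ 439. -316.    5.]
```

View pics/crop0.png

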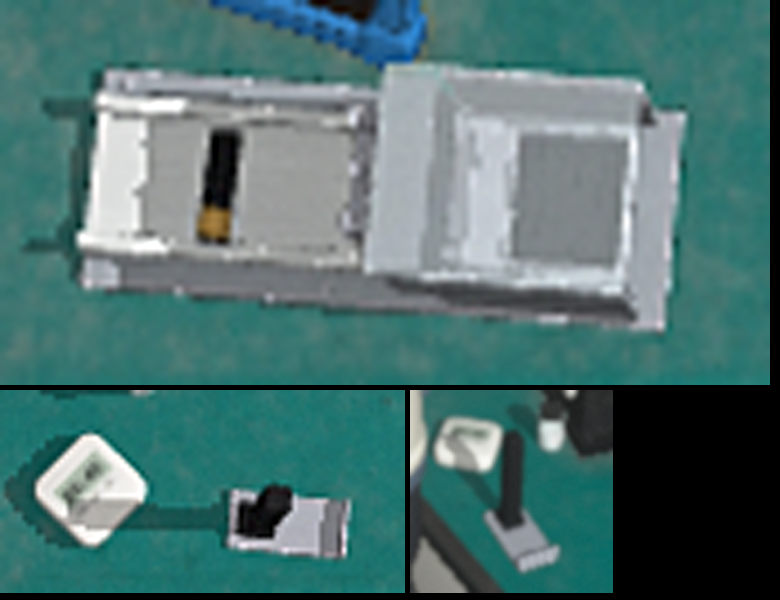

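```bash

python3 - <<'E'
from h import *
P=lambda x,y,s,o:((x+.5)/s-.5+o[0],(y+.5)/s-.5+o[1])
c=[P(x,y,7,(155,192)) for x,y in [(108,70),(85,288),(660,328),(685,113)]]
L=[(50,132),(-50,132),(-50,-132),(50,-132)]
W=np.array([ray("top",u,v,5)[:2] for u,v in c]);print(W.round(1))
L=np.array(L,float)
H,T=W-W.mean(0),W.mean(0)
U,S,V=np.linalg.svd(L.T@H);R=(V.T@U.T);print("yaw",np.arctan2(R[1,0],R[0,0]),"org",T,"res",(W-T-L@R.T).round(1))
for z,q in [(17,(218,185)),(23,(95,245)),]:
    w=ray("top",*P(*q,7,(155,192)),z)[:2];print(w,R.T@(w-T))
for z,ps in [(4,[(228,490),(228,548)]),(14,[(320,500),(315,555),(352,500),(345,557)]),(2,[(340,557)]),(115,[(277,492)])]:
    for q in ps: print(z,q,ray("top",*P(q[0],q[1]-390,4.5,(295,200)),z).round(1))
# scene view handle top
for q in [(513,432-390+390)]:
    print(ray("scene",*P(q[0]-410,q[1]-390,2.9,(265,235)),115).round(1))
E
```

```text
[[535.7 235.6]
 [436.7 244.1]
 [414.5 -13.3]
 [511.5 -25. ]]
yaw -0.09105141613119452 org [474.58551602 110.36092014] res [[-0.7 -1.7]
 [-0.1 -2.2]
 [ 1.7  3.3]
 [-0.9  0.6]]
[480.40298065 182.76058956] [-0.78962089 72.62872383]
[453.455389   235.96440501] [-32.4631791  123.16192464]
4 (228, 490) [ 461.9 -314.9    4. ]
4 (228, 548) [ 421.4 -313.6    4. ]
14 (320, 500) [ 452.4 -376.9   14. ]
14 (315, 555) [ 414.3 -372.    14. ]
14 (352, 500) [ 452.  -398.9   14. ]
14 (345, 557) [ 412.6 -392.5   14. ]
2 (340, 557) [ 414.1 -390.9    2. ]
115 (277, 492) [ 443.8 -334.9  115. ]
[ 441.  -333.2  115. ]
```

step_arm --commands '[[[0,0,0],[0.05,0,0],1]]'

```text
validation failed for argument at $.co...
```

step_arm --commands '[[[44,-24,0],0,1],[[44,-24,0],0,1],[[44,-24,0],0,1],[[44,-24,0],0,1],[[44,-24,0],0,1],[[44,-24,0],0,1],[[44,-24,0],0,1],[[44,-24,0],0,1],[[0,0,0],0.12,1],[[0,0,0],0.12,1],[[0,0,0],0.11,1],[[0,0,0],0,1]]' --force 40

```text
clock: 1.6
eef_pos: [453.8, -326.5, 400.3]
tcp_rot: [-3.137, 0.005, -0.119]
contact_force: [0.1, -0.4, 0.2]
opening: 1.002
```

```bash

python3 - <<'E'
from h import *
s=sense();print(s['clock'],s['qpos'].round(3),s['eef_pos'],s['tcp_rot']);m=camera_model("wrist");cv2.imwrite("pics/w1.png",grab_frame("wrist"));print(m)
np.savez("w1.npz",**m)
print(proj("wrist",(441,-335,115),m),proj("wrist",(441,-335,0),m),proj("scene",(0,1000,400)),proj("top",(0,1000,400)))
E
```

```text
1.6 [-0.627  0.257  1.778  0.002  1.113  1.062] [ 453.81371076 -326.49401714  400.34439341] [-3.13668232  0.0045157  -0.11875094]
{'fx': 312.29170792500673, 'fy': 312.29170792500673, 'cx': 283.5698965714093, 'cy': 211.65568294494602, 'R': array([[-0.11861857, -0.99292723, -0.00501485],
       [-0.9440252 ,  0.11120805,  0.3105627 ],
       [-0.30780847,  0.04157265, -0.95053967]]), 't': array([-269.12789442,  425.16302361,  529.24112435])}
[295.83609947 220.10020178] [292.77805838 188.2840098 ] [31.04600101 51.17377982] [-200.85137474  403.94230143]
```

View pics/w1.png

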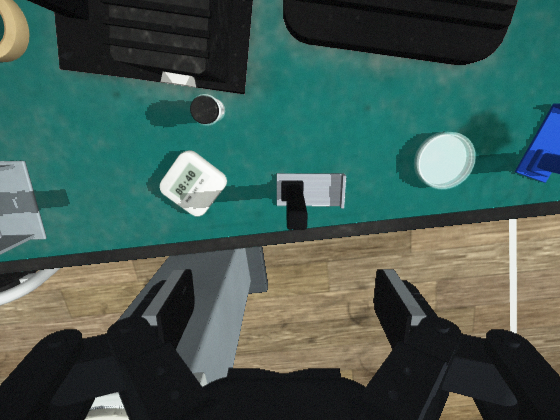

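```bash

python3 - <<'E'
from h import *
m=dict(np.load("w1.npz"))
im=cv2.imread("pics/w1.png");g=cv2.cvtColor(im,cv2.COLOR_BGR2HSV)
k=((g[...,1]<70)&(g[...,2]>80)).astype(np.uint8)*255;k[:165]=0;k[215:]=0;k[:,:265]=0;k[:,360:]=0
c=max(cv2.findContours(k,0,2)[0],key=cv2.contourArea);print(cv2.minAreaRect(c),cv2.boundingRect(c))
b=cv2.boxPoints(cv2.minAreaRect(c))
for p in b: print(p,ray(0,*p,4,m).round(1),ray(0,*p,14,m).round(1))
k=((g[...,2]<45)).astype(np.uint8)*255;k[:,:280]=0;k[:,315:]=0;k[:176]=0;k[229:]=0
ys,xs=np.nonzero(k)
for r in range(180,230,4):
  x=xs[ys==r]; print(r,x.min() if len(x) else None,x.max() if len(x) else None)
for q in [(297,206),(298,228)]:print(ray(0,*q,115,m))
E
```

```text
((311.0, 190.0), (34.0, 68.0), 90.0) (277, 173, 69, 35)
[277. 173.] [ 462.7 -318.5    4. ] [ 464.6 -319.    14. ]
[345. 173.] [ 453.2 -398.4    4. ] [ 455.4 -396.7   14. ]
[345. 207.] [ 411.1 -395.9    4. ] [ 414.4 -394.3   14. ]
[277. 207.] [ 420.8 -313.2    4. ] [ 423.9 -313.9   14. ]
180 None None
184 282 302
188 282 302
192 282 302
196 282 303
200 282 303
204 287 304
208 287 305
212 287 306
216 287 306
220 287 306
224 287 306
228 288 306
[ 453.57358236 -337.34465638  115.        ]
[ 433.50363939 -336.09570713  115.        ]
```

step_arm --commands '[[[-11,12,0],-0.02,1],[[0,0,0],0,1],[[0,0,30],0,1],[[0,0,35],0,1],[[0,0,35],0,1],[[0,0,30],0,1],[[0,0,20],0,1],[[0,0,0],0,1]]'

```text
clock: 2.65
eef_pos: [442.8, -336.0, 246.8]
tcp_rot: [-3.137, 0.001, -0.089]
contact_force: [0.4, -0.5, 0.6]
opening: 1.0
```

step_arm --commands '[[[-1.5,0,0],0,0.4],[[0,0,0],0,0.2],[[0,0,0],0,0.1],[[0,0,0],0,0.1],[[0,0,0],0,0.1],[[0,0,0],0,0.1],[[0,0,0],0,0.1]]' --force 40

```text
clock: 3.52
eef_pos: [442.4, -336.4, 250.0]
tcp_rot: [-3.139, -0.003, -0.088]
contact_force: [0.3, -0.3, -0.7]
opening: 0.206
```

step_arm --commands '[[[0,0,-20],0,0.1],[[0,0,-40],0,0.1],[[0,0,-40],0,0.1],[[0,0,-40],0,0.1],[[0,-20,-20],0,0.1],[[0,-45,0],0,0.1],[[-1,-50,0],0,0.1],[[-1,-50,0],0,0.1],[[-1,-50,0],0,0.1],[[0,-50,0],0,0.1],[[-1,-50,0],0,0.1],[[0,-50,0],0,0.1],[[-1,-50,0],0,0.1],[[-1,-50,0],0,0.1],[[0,-50,0],0,0.1],[[-1,-50,0],0,0.1],[[0,-40,0],0,0.1],[[0,-10,0],0,0.1],[[0,0,0],0,0.1]]'

```text
clock: 5.9
eef_pos: [489.6, 295.3, 416.6]
tcp_rot: [-3.139, -0.005, -0.09]
contact_force: [-0.5, -0.6, -0.3]
opening: 0.201
```

```bash

python3 - <<'E'
from h import *
s=sense();print(s['clock'],s['qpos'].round(3),s['eef_pos'],s['tcp_rot'],s['opening']);m=camera_model("wrist");im=grab_frame("wrist");cv2.imwrite("pics/w2.png",im);np.savez("w2.npz",**m)
t=grab_frame("top");cv2.imwrite("pics/t2.png",t)
o=np.zeros((600,800,3),np.uint8);o[:420,:560]=im
o[425:600,:]=cv2.resize(t[192:247,100:300],(800,175));cv2.imwrite("pics/v2.png",o)
E
```

```text
5.9 [ 5.400e-01  2.580e-01  1.739e+00 -1.000e-03  1.139e+00  2.202e+00] [489.63961263 295.30102118 416.58483312] [-3.13908123 -0.00543022 -0.0900752 ] 0.20096055405936572
```

View pics/v2.png

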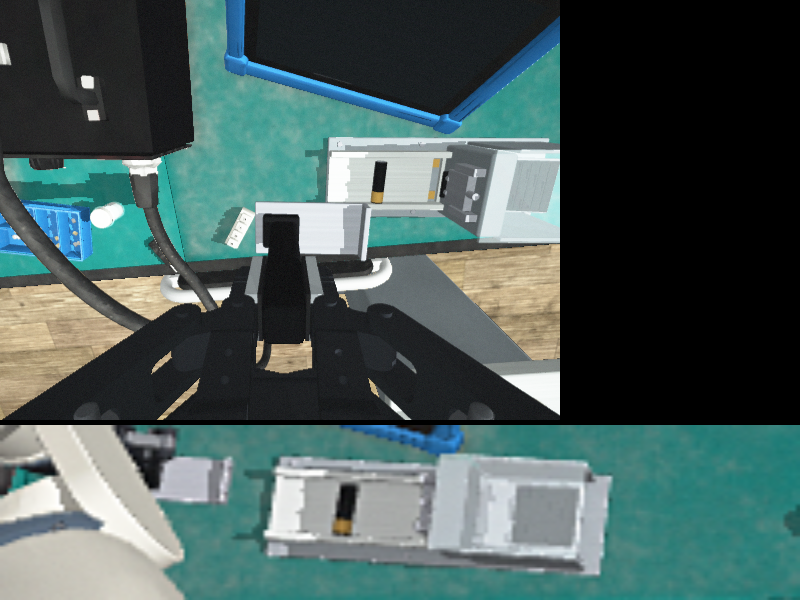

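```bash

python3 - <<'E'
from h import *
im=cv2.imread("pics/w2.png")
cv2.imwrite("pics/v3.png",cv2.resize(im[130:230,310:470],(800,500),interpolation=cv2.INTER_CUBIC))
E
```

```text
(no output)
```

View pics/v3.png

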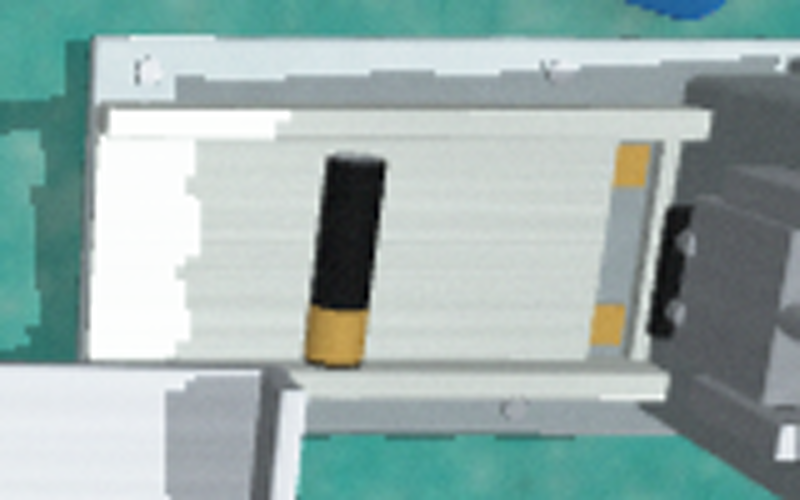

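```bash

python3 - <<'E'
from h import *
from scipy.optimize import least_squares
m=dict(np.load("w2.npz"))
q=lambda p:((p[0]+.5)/5-.5+310,(p[1]+.5)/5-.5+130)
full=[((92,38),5,50,132),((97,139),10,28,130),((617,143),10,28,5.5),((655,143),10,28,-5.5)]
xo=[((780,38),5,50),((205,138),10,28),((310,368),22,-28),((660,372),22,-28)]
yo=[((590,345),10,5.5),((628,355),10,-5.5),((85,300),10,130)]
def loc(a,p,z):
    w=ray(0,*q(p),z,m)[:2]-a[:2];c,s=np.cos(a[2]),np.sin(a[2]);return np.array([c*w[0]+s*w[1],-s*w[0]+c*w[1]])
def f(a):
    r=[]
    for p,z,x,y in full:r+=list(loc(a,p,z)-[x,y])
    for p,z,x in xo:r.append(loc(a,p,z)[0]-x)
    for p,z,y in yo:r.append(loc(a,p,z)[1]-y)
    return np.array(r)
o=least_squares(f,[474.6,110.4,-.09],loss='soft_l1');a=o.x;print(a,f(a).round(1))
e1,e2=loc(a,(355,165),19),loc(a,(337,350),19);print("cell",e1,e2,loc(a,(346,262),22))
# paddle blade top corners, foot underside height check
for z in (150,160,166,170): print(z,[ (loc(a,p,z)).round(1) for p in [(302,392)]])
for p,zz in [((256,203),0),((368,205),0),((362,260),0)]:
    for z in (150,166): print(p,z,ray(0,*p,z,m).round(1))
E
```

```text
[ 4.74350292e+02  1.12004169e+02 -9.17757918e-02] [ 0.5 -0.6 -0.7 -0.2 -1.4 -0.4 -1.4  1.5  0.8 -0.4  1.7  0.9 -0.9  0.2
  1. ]
cell [22.51797986 70.16499633] [-22.53801538  70.26622654] [-5.66759733e-02  7.10359437e+01]
150 [array([  6.3, 115.4])]
160 [array([  9.4, 118.3])]
166 [array([ 11.2, 120. ])]
170 [array([ 12.4, 121.2])]
(256, 203) 150 [503.4 315.8 150. ]
(256, 203) 166 [507.8 313.9 166. ]
(368, 205) 150 [493.9 227.9 150. ]
(368, 205) 166 [498.9 232.  166. ]
(362, 260) 150 [446.3 233.4 150. ]
(362, 260) 166 [454.6 237.  166. ]
```

step_arm --commands '[[[3.5,24,0],0,0.1],[[0,0,20],0,0.1],[[0,0,30],0,0.1],[[0,0,30],0,0.1],[[0,0,30],0,0.1],[[0,0,15],0,0.1],[[0,0,0],0,0.1],[[0,0,0],0,0.1]]'

```text
clock: 7.0
eef_pos: [493.1, 260.6, 291.7]
tcp_rot: [-3.139, -0.009, -0.101]
contact_force: [-0.1, 0.8, -0.6]
opening: 0.206
```

```bash
cat >> h.py <<'E'
ORG=np.array([474.35,112.0]);YAW=-.0918
def st(w):
    w=np.array(w[:2])-ORG;c,s=np.cos(YAW),np.sin(YAW);return np.array([c*w[0]+s*w[1],-s*w[0]+c*w[1]])
def status():
    s=sense();print('t',round(s['clock'],2),'pos',s['eef_pos'].round(1),'rot',s['tcp_rot'].round(3),'F',s['contact_force'].round(1),'op',round(s['opening'],3),'st',st(s['eef_pos']).round(1),'q',s['qpos'].round(2));return s
E
python3 - <<'E'
from h import *
status();m=camera_model("wrist");im=grab_frame("wrist");np.savez("w4.npz",**m);cv2.imwrite("pics/w4.png",im)
cv2.imwrite("pics/v4.png",cv2.resize(im[110:310,240:560],(800,500),interpolation=cv2.INTER_CUBIC))
E
```

```text
t 7.0 pos [493.1 260.6 291.7] rot [-3.139 -0.009 -0.101] F [-0.1  0.8 -0.6] op 0.206 st [  5.  149.7] q [ 0.48  0.38  1.88 -0.    0.87  2.16]
```

View pics/v4.png

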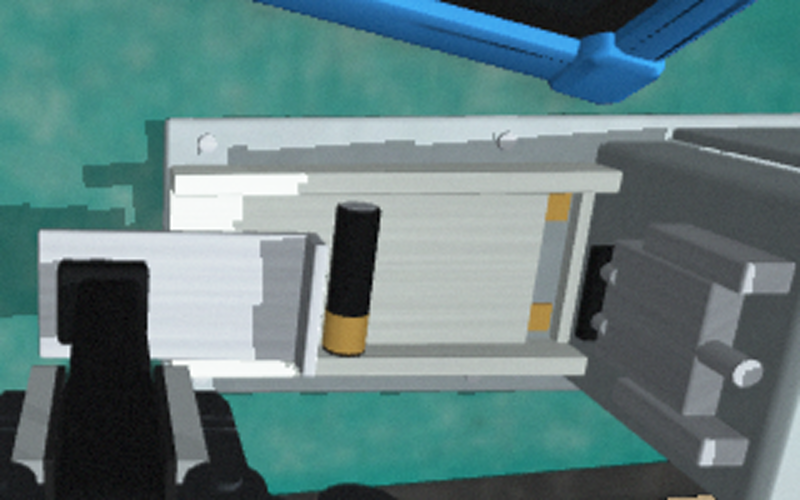

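```bash
python3 - <<'E'
from h import *
m=dict(np.load("w4.npz"))
q=lambda p:((p[0]+.5)/2.5-.5+240,(p[1]+.5)/2.5-.5+110)
for n,p,z in [("blade far",(326,243),56),("blade near",(316,375),56),("rear far",(39,231),46),("rear near",(42,357),46),("cell far",(358,205),20),("cell near",(344,353),20),("groove",(549,195),10)]: print(n,st(ray(0,*q(p),z,m)).round(1))
E
```

```text
blade far [23.3 90. ]
blade near [-16.6  90. ]
rear far [ 24.6 169.8]
rear near [-14.9 170.3]
cell far [25.1 70.5]
cell near [-26.2  70.9]
groove [25.5  4.7]
```

step_arm --commands '[[[-4,-5,0],-0.015,0.1],[[0,0,0],0,0.1],[[0,0,12],0,0.1],[[0,0,10],0,0.1],[[0,0,5],0,0.1],[[0,0,0],0,0.1],[[0,0,0],0,0.1]]'

```text
clock: 7.92
eef_pos: [490.0, 267.0, 264.1]
tcp_rot: [-3.138, -0.011, -0.085]
contact_force: [1.0, -0.8, -0.5]
opening: 0.205
```

```bash
python3 -c "
from h import *
status()"
```

```text
t 7.92 pos [490.  267.  264.1] rot [-3.138 -0.011 -0.085] F [ 1.  -0.8 -0.5] op 0.205 st [  1.3 155.8] q [ 0.5   0.42  1.89 -0.    0.81  2.15]
```

step_arm --commands '[[[0,2,2],0,0.1],[[0,4,0],0,0.1],[[0,4,0],0,0.1],[[0,4,0],0,0.1],[[0,4,0],0,0.1],[[0,4,0],0,0.1],[[0,4,0],0,0.1],[[0,4,0],0,0.1],[[0,4,0],0,0.1],[[0,4,0],0,0.1],[[0,4,0],0,0.1],[[0,4,0],0,0.1]]'

```text
clock: 9.43
eef_pos: [486.1, 218.0, 262.5]
tcp_rot: [-3.137, -0.012, -0.085]
contact_force: [0.5, -0.4, -0.3]
opening: 0.206
```

```bash
python3 - <<'E'
from h import *
status();m=camera_model("wrist");im=grab_frame("wrist");np.savez("w5.npz",**m);cv2.imwrite("pics/w5.png",im)
cv2.imwrite("pics/v5.png",cv2.resize(im[110:310,240:560],(800,500),interpolation=cv2.INTER_CUBIC))
E
```

```text
t 9.43 pos [486.1 218.  262.5] rot [-3.137 -0.012 -0.085] F [ 0.5 -0.4 -0.3] op 0.206 st [  2.  106.6] q [ 0.42  0.39  1.95 -0.    0.78  2.08]
```

View pics/v5.png

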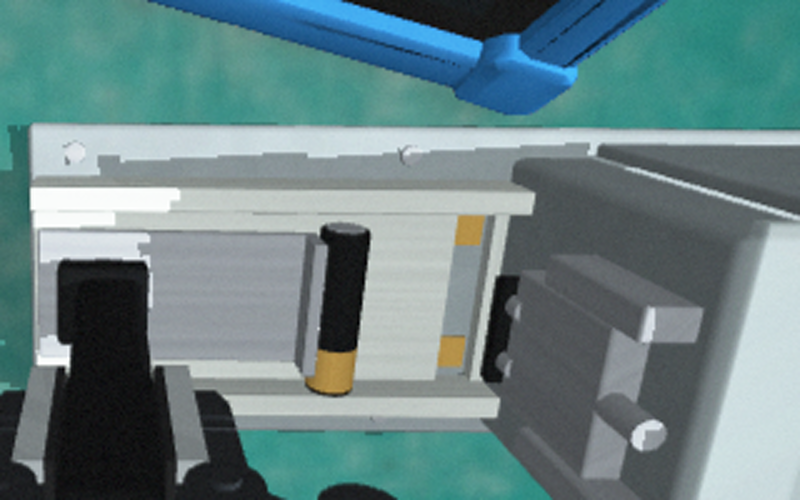

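step_arm --commands '[[[0,4,0],0,0.1],[[0,4,0],0,0.1],[[0,4,0],0,0.1],[[0,4,0],0,0.1],[[0,4,0],0,0.1],[[0,4,0],0,0.1],[[0,4,0],0,0.1],[[0,3,0],0,0.1],[[0,2,0],0,0.1],[[0,2,0],0,0.1],[[0,2,0],0,0.1],[[0,0,0],0,0.1]]'

```text
clock: 10.98
eef_pos: [482.7, 178.1, 262.4]
tcp_rot: [-3.137, -0.012, -0.085]
contact_force: [-0.3, 0.6, -1.1]
opening: 0.202
```

```bash
python3 - <<'E'
from h import *
status();m=camera_model("wrist");im=grab_frame("wrist");np.savez("w6.npz",**m);cv2.imwrite("pics/w6.png",im)
cv2.imwrite("pics/v6.png",cv2.resize(im[110:310,240:560],(800,500),interpolation=cv2.INTER_CUBIC))
E
```

```text
t 10.97 pos [482.7 178.1 262.4] rot [-3.137 -0.012 -0.085] F [-0.3  0.6 -1.1] op 0.202 st [ 2.2 66.6] q [ 0.35  0.37  1.99 -0.    0.77  2.01]
```

View pics/v6.png

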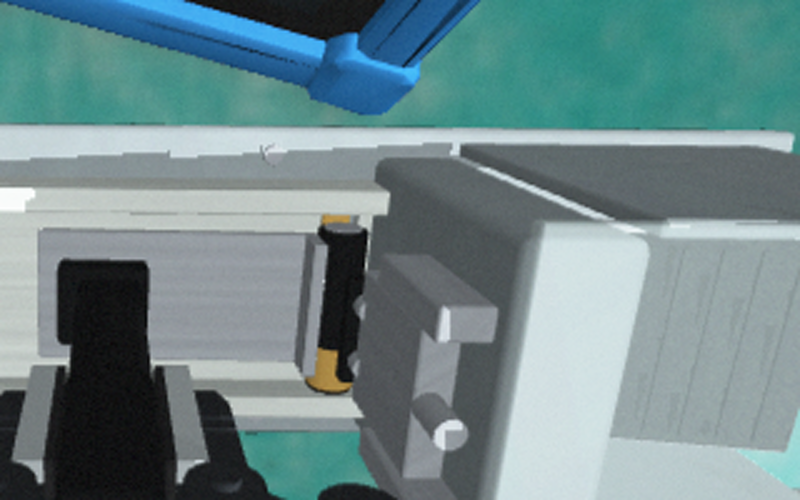

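step_arm --commands '[[[0,1.5,0],0,0.1],[[0,0,0],0,0.1],[[0,0,0],0,0.1],[[0,-4,0],0,0.1],[[0,-10,0],0,0.1],[[0,-20,0],0,0.1],[[0,-30,0],0,0.1],[[0,-5,0],0,0.1],[[0,0,0],0,0.1]]'

```text
clock: 12.15
eef_pos: [488.8, 251.2, 262.7]
tcp_rot: [-3.136, -0.013, -0.084]
contact_force: [-0.0, -0.7, -0.2]
opening: 0.204
```

```bash
python3 - <<'E'
from h import *
status();m=camera_model("wrist");im=grab_frame("wrist");np.savez("w7.npz",**m);cv2.imwrite("pics/w7.png",im)
cv2.imwrite("pics/v7.png",cv2.resize(im[110:310,240:560],(800,500),interpolation=cv2.INTER_CUBIC))
for y in(0,2):
  for X in (25,-25):
    c,s=np.cos(YAW),np.sin(YAW)
    p=lambda x,y,z:proj(0,[*(ORG+[c*x-s*y,s*x+c*y]),z],m)
    print(X,y,'homeaxis',((p(X,y,14.3)-[240,110])*2.5).round(0),'homeleft',((p(X,y+7,14.3)-[240,110])*2.5).round(0),'unhome',((p(X,y+7,17)-[240,110])*2.5).round(0))
E
```

```text
t 12.15 pos [488.8 251.2 262.7] rot [-3.136 -0.013 -0.084] F [-0.  -0.7 -0.2] op 0.204 st [  1.6 139.9] q [ 0.47  0.41  1.91 -0.    0.8   2.13]
25 0 homeaxis [596. 222.] homeleft [571. 222.] unhome [577. 224.]
-25 0 homeaxis [565. 379.] homeleft [542. 379.] unhome [546. 383.]
25 2 homeaxis [589. 222.] homeleft [564. 222.] unhome [570. 224.]
-25 2 homeaxis [558. 379.] homeleft [535. 379.] unhome [540. 383.]
```

View pics/v7.png

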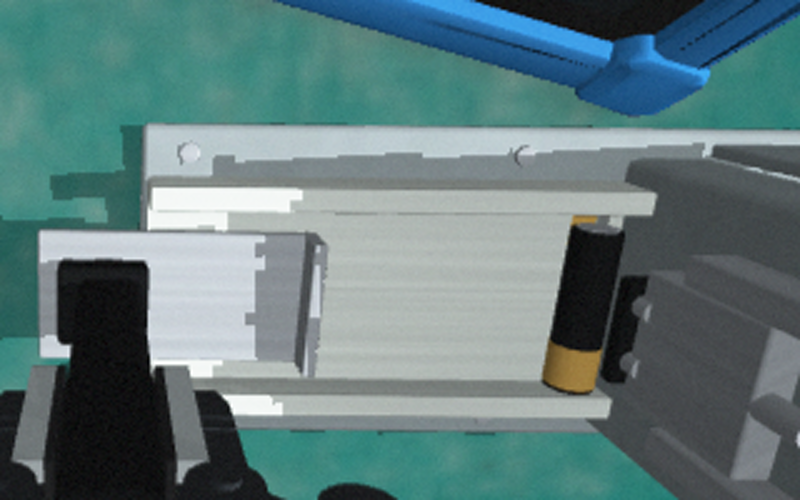

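step_arm --commands '[[[0,0,-20],0,0.1],[[0,0,-40],0,0.1],[[0,0,-40],0,0.1],[[0,0,-40],0,0.1],[[0,10,-10],0,0.1],[[0,35,0],0,0.1],[[0,50,0],0,0.1],[[0,50,0],0,0.1],[[0,50,0],0,0.1],[[0,50,0],0,0.1],[[0,50,0],0,0.1],[[0,50,0],0,0.1],[[0,50,0],0,0.1],[[0,50,0],0,0.1],[[0,50,0],0,0.1],[[0,40,0],0,0.1],[[0,30,0],0,0.1],[[0,10,0],0,0.1],[[0,0,0],0,0.1]]'

```text
clock: 14.58
eef_pos: [420.4, -349.4, 399.9]
tcp_rot: [-3.137, 0.011, -0.094]
contact_force: [0.3, 1.1, -0.5]
opening: 0.206
```

```bash
python3 -c "
from h import *
status()"
```

```text
t 14.57 pos [ 420.4 -349.4  399.9] rot [-3.137  0.011 -0.094] F [ 0.3  1.1 -0.5] op 0.206 st [ -11.4 -464.4] q [-0.7   0.24  1.8  -0.    1.11  0.97]
```

step_arm --commands '[[[22,-12,0],0,0.1],[[0,0,25],0,0.1],[[0,0,35],0,0.1],[[0,0,35],0,0.1],[[0,0,25],0,0.1],[[0,0,10],0,0.1],[[0,0,0],0,0.1]]'

```text
clock: 15.45
eef_pos: [442.2, -330.5, 265.8]
tcp_rot: [-3.134, 0.013, -0.089]
contact_force: [0.1, 0.2, -1.1]
opening: 0.206
```

```bash
python3 -c "
from h import *
status()"
```

```text
t 15.45 pos [ 442.2 -330.5  265.8] rot [-3.134  0.013 -0.089] F [ 0.1  0.2 -1.1] op 0.206 st [   8.5 -443.6] q [-0.64  0.42  1.9  -0.    0.84  1.02]
```

Go down in small steps to contact.

step_arm --commands '[[[0,0,7],0,0.1],[[0,0,4],0,0.1],[[0,0,2],0,0.1],[[0,0,0],0,0.1]]'

```text
clock: 15.95
eef_pos: [442.8, -330.7, 254.5]
tcp_rot: [-3.136, 0.01, -0.089]
contact_force: [-0.9, 0.3, -0.2]
opening: 0.204
```

```bash
python3 -c "
from h import *
status()"
```

```text
t 15.95 pos [ 442.8 -330.7  254.5] rot [-3.136  0.01  -0.089] F [-0.9  0.3 -0.2] op 0.204 st [   9.2 -443.7] q [-0.64  0.44  1.9  -0.    0.81  1.02]
```

step_arm --commands '[[[0,0,2.5],0,0.1],[[0,0,2],0,0.1],[[0,0,1.5],0,0.1],[[0,0,1],0,0.1]]'

```text
clock: 16.45
eef_pos: [443.3, -330.7, 249.5]
tcp_rot: [-3.136, 0.008, -0.089]
contact_force: [-3.3, 3.2, 15.7]
opening: 0.206
```

```bash
python3 -c "
from h import *
status()"
```

```text
t 16.45 pos [ 443.3 -330.7  249.5] rot [-3.136  0.008 -0.089] F [-3.3  3.2 15.7] op 0.206 st [   9.7 -443.7] q [-0.64  0.44  1.91  0.    0.8   1.02]
```

step_arm --commands '[[[0,0,-0.5],0,0.35],[[0,0,0],0,0.5],[[0,0,0],0,0.8],[[0,0,0],0,1],[[0,0,0],0,1],[[0,0,-20],0,1],[[0,0,-40],0,1],[[0,0,-40],0,1],[[0,0,-40],0,1],[[0,0,-10],0,1],[[0,0,0],0,1]]'

```text
clock: 17.82
eef_pos: [444.1, -331.5, 402.6]
tcp_rot: [-3.134, 0.011, -0.089]
contact_force: [-0.5, -0.1, -0.6]
opening: 1.0
```

```bash
python3 - <<'E'
from h import *
status();m=camera_model("wrist");im=grab_frame("wrist");cv2.imwrite("pics/w8.png",im);np.savez("w8.npz",**m)
g=cv2.cvtColor(im,cv2.COLOR_BGR2HSV)
print('pred top/base',proj(0,(443,-331,115),m),proj(0,(443,-331,4),m))
u,v=proj(0,(443,-331,60),m).astype(int)
k=(g[...,2]<45).astype(np.uint8)*255;k[:,:u-40]=0;k[:,u+40:]=0
for r in range(v-40,v+45,6):
  x=np.nonzero(k[r])[0]; print(r,(x.min(),x.max()) if len(x) else None)
E
```

```text
t 17.82 pos [ 444.1 -331.5  402.6] rot [-3.134  0.011 -0.089] F [-0.5 -0.1 -0.6] op 1.0 st [  10.5 -444.4] q [-0.64  0.25  1.78  0.    1.12  1.02]
pred top/base [284.64236156 205.57421125] [285.03523417 177.93665509]
149 None
155 None
161 None
167 None
173 (np.int64(274), np.int64(278))
179 (np.int64(272), np.int64(293))
185 (np.int64(272), np.int64(293))
191 (np.int64(272), np.int64(292))
197 (np.int64(275), np.int64(293))
203 (np.int64(274), np.int64(293))
209 (np.int64(274), np.int64(293))
215 (np.int64(274), np.int64(293))
221 (np.int64(287), np.int64(294))
227 None
233 (np.int64(268), np.int64(288))
```

```bash
python3 - <<'E'
from h import *
for q in [(5,160),(30,155),(100,148)]:
  for z in(-900,-750): print(q,z,ray("scene",*q,z).round())
D=[(.3537,1.634,149,-606.7,404),(.258,1.739,489.6,295.3,416.6),(.257,1.778,453.8,-326.5,400.3),(.38,1.88,493.1,260.6,291.7),(.37,1.99,482.7,178.1,262.4),(.44,1.91,443.3,-330.7,249.5),(.24,1.80,420.4,-349.4,399.9)]
A=[];b=[]
for q2,q3,x,y,z in D:
  s=q2+q3
  A+= [[np.sin(q2),np.sin(s),np.cos(s),1,0],[np.cos(q2),np.cos(s),-np.sin(s),0,1]];b+=[np.hypot(x,y),z]
print(np.linalg.lstsq(A,b,rcond=None)[0])
A=np.array(A)[:,[0,1,4]];r=np.linalg.lstsq(A,b,rcond=None);print(r[0],A@r[0]-b)
E
```

```text
(5, 160) -900 [-405. 3001. -900.]
(5, 160) -750 [-376. 2655. -750.]
(30, 155) -900 [-208. 2988. -900.]
(30, 155) -750 [-196. 2644. -750.]
(100, 148) -900 [ 354. 2800. -900.]
(100, 148) -750 [ 318. 2471. -750.]
[575.38946238 491.08253243  54.77763074  -1.35805741 112.69887663]
[490.00584553 486.8733087  145.67467313] [-9.83356592  4.19773043 -3.41852352  1.58066666  0.85157146  1.30871286
 -0.22853486 -0.58807269  5.64406956 -5.45852798  2.0483901  -2.62396389
  4.09080444  1.58345462]
```

step_arm --commands '[[[0,0,-10],-0.157,0.5],[[0,0,-10],-0.157,0],[[0,0,-10],-0.157,0],[[0,0,-10],-0.157,0],[[0,0,-10],-0.157,0],[[0,0,-10],-0.157,0],[[0,0,0],-0.157,0],[[0,0,0],-0.157,0],[[0,0,0],-0.157,0],[[0,0,0],-0.157,0],[[45,-10,0],0,0],[[50,-15,0],0,0],[[50,-15,0],0,0],[[50,-15,0],0,0],[[50,-15,0],0,0],[[50,-15,0],0,0],[[50,-15,0],0,0],[[50,-15,0],0,0],[[50,-15,0],0,0],[[50,-15,0],0,0]]'

```text
clock: 20.38
eef_pos: [310.5, 181.0, 449.5]
tcp_rot: [-3.083, -0.029, 1.526]
contact_force: [2.4, 0.4, 0.5]
opening: 0.003
```

```bash
python3 -c "
from h import *
status()"
```

```text
t 20.38 pos [310.5 181.  449.5] rot [-3.083 -0.029  1.526] F [2.4 0.4 0.5] op 0.003 st [-169.5   53.7] q [ 0.5  -0.13  2.08  0.06  1.22  0.52]
```

step_arm --commands '[[[50,-15,0],0,0],[[52,-15,0],0,0],[[52,-15,0],0,0],[[52,-15,0],0,0],[[52,-15,0],0,0],[[52,-15,0],0,0],[[52,-15,0],0,0],[[52,-15,0],0,0],[[52,-15,0],0,0],[[52,-15,0],0,0],[[52,-15,0],0,0],[[52,-15,0],0,0],[[52,-15,0],0,0],[[52,-10,0],0,0],[[52,-5,0],0,0],[[40,0,0],0,0]]'

```text
clock: 22.38
eef_pos: [123.2, 1004.0, 434.9]
tcp_rot: [-3.072, 0.003, 1.529]
contact_force: [-0.1, 2.5, 0.7]
opening: 0.004
```

```bash
python3 -c "
from h import *
status()"
```

```text
t 22.38 pos [ 123.2 1004.   434.9] rot [-3.072e+00  3.000e-03  1.529e+00] F [-0.1  2.5  0.7] op 0.004 st [-431.4  856. ] q [1.44 1.17 0.1  0.07 1.88 1.5 ]
```

step_arm --commands '[[[40,0,0],0,0],[[40,0,0],0,0],[[40,0,0],0,0],[[40,0,0],0,0]]'

```text
clock: 22.88
eef_pos: [113.7, 1036.6, 390.4]
tcp_rot: [-3.078, -0.091, 1.522]
contact_force: [-0.3, -0.5, 0.2]
opening: -0.0
```

```bash
python3 -c "
from h import *
status()"
```

```text
t 22.88 pos [ 113.7 1036.6  390.4] rot [-3.078 -0.091  1.522] F [-0.3 -0.5  0.2] op -0.0 st [-443.9  887.6] q [1.45 1.24 0.06 0.07 1.76 1.51]
```

step_arm --commands '[[[60,0,0],0,0],[[60,0,0],0,0],[[60,0,0],0,0],[[60,0,0],0,0],[[60,0,0],0,0],[[60,0,0],0,0],[[60,0,0],0,0],[[60,0,0],0,0]]'

```text
clock: 23.88
eef_pos: [96.7, 1094.8, 420.7]
tcp_rot: [-3.089, -0.458, 1.501]
contact_force: [0.5, -0.1, -1.0]
opening: 0.002
```

```bash
python3 -c "
from h import *
status()"
```

```text
t 23.88 pos [  96.7 1094.8  420.7] rot [-3.089 -0.458  1.501] F [ 0.5 -0.1 -1. ] op 0.002 st [-466.2  944. ] q [1.47 1.22 0.06 0.07 1.4  1.53]
```

step_arm --commands '[[[60,0,0],0,0],[[60,0,0],0,0],[[60,0,0],0,0],[[60,0,0],0,0],[[60,0,0],0,0],[[60,0,0],0,0]]'

```text
clock: 24.62
eef_pos: [91.8, 1107.5, 519.8]
tcp_rot: [-3.088, -0.711, 1.485]
contact_force: [0.6, 0.4, -0.6]
opening: -0.003
```

```bash
python3 -c "
from h import *
status()"
```

```text
t 24.62 pos [  91.8 1107.5  519.8] rot [-3.088 -0.711  1.485] F [ 0.6  0.4 -0.6] op -0.003 st [-472.2  956.3] q [1.48 1.15 0.06 0.06 1.22 1.54]
```

```bash
cat >> h.py <<'E'
from scipy.spatial.transform import Rotation as Ro
def conv(target,n=1):
    s=status();R=Ro.from_euler('xyz',s['tcp_rot']).as_matrix();d=np.array(target)-s['eef_pos'];print('world d',d.round(1),'tool d',(R.T@d).round(1),'per row',(R.T@d/n).round(2));z=R[:,2];c,sn=np.cos(YAW),np.sin(YAW)
    tip=s['eef_pos']+173*z;print('tip st',st(tip).round(1),tip[2].round(1),'z dir st',(c*z[0]+sn*z[1]).round(3),(-sn*z[0]+c*z[1]).round(3),z[2].round(3));return R
E
python3 -c "
from h import *
conv((450,-200,380),27)"
```

```text
t 24.62 pos [  91.8 1107.5  519.8] rot [-3.088 -0.711  1.485] F [ 0.6  0.4 -0.6] op -0.003 st [-472.2  956.3] q [1.48 1.15 0.06 0.06 1.22 1.54]
world d [  358.2 -1307.5  -139.8] tool d [-1054.9   430.1  -748.2] per row [-39.07  15.93 -27.71]
tip st [-482.1 1069. ] 388.9 z dir st -0.057 0.651 -0.757
```

step_arm --commands '[[[-30,10,-20],0,0],[[-39,16,-28],0,0],[[-39,16,-28],0,0],[[-39,16,-28],0,0],[[-39,16,-28],0,0],[[-39,16,-28],0,0],[[-39,16,-28],0,0],[[-39,16,-28],0,0],[[-39,16,-28],0,0],[[-39,16,-28],0,0],[[-39,16,-28],0,0],[[-39,16,-28],0,0],[[-39,16,-28],0,0]]'

```text
clock: 26.25
eef_pos: [257.8, 497.2, 462.9]
tcp_rot: [-3.102, -0.747, 1.492]
contact_force: [0.3, 0.2, 0.5]
opening: 0.001
```

```bash
python3 -c "
from h import *
conv((450,-200,380),14)"
```

```text
t 26.25 pos [257.8 497.2 462.9] rot [-3.102 -0.747  1.492] F [0.3 0.2 0.5] op 0.001 st [-251.   363.7] q [0.98 0.08 1.96 0.74 0.58 0.51]
world d [ 192.2 -697.2  -82.9] tool d [-555.1  230.2 -410.7] per row [-39.65  16.44 -29.34]
tip st [-259.5  481.1] 336.1 z dir st -0.049 0.678 -0.733
```

step_arm --commands '[[[-40,16,-29],0,0],[[-40,16,-29],0,0],[[-40,16,-29],0,0],[[-40,16,-29],0,0],[[-40,16,-29],0,0],[[-40,16,-29],0,0],[[-40,16,-29],0,0]]'

```text
clock: 27.12
eef_pos: [351.8, 137.3, 423.4]
tcp_rot: [-3.133, -0.758, 1.51]
contact_force: [1.0, 0.2, -0.1]
opening: -0.002
```

```bash
python3 -c "
from h import *
conv((450,-200,380),9)"
```

```text
t 27.12 pos [351.8 137.3 423.4] rot [-3.133 -0.758  1.51 ] F [ 1.   0.2 -0.1] op -0.002 st [-124.3   14. ] q [ 0.06 -0.07  2.21  0.87  1.1  -0.34]
world d [  98.2 -337.3  -43.4] tool d [-270.   116.7 -196.9] per row [-30.    12.97 -21.88]
tip st [-129.5  132.8] 297.8 z dir st -0.03 0.687 -0.726
```

step_arm --commands '[[[-30,13,-22],0,0],[[-30,13,-22],0,0],[[-30,13,-22],0,0],[[-30,13,-22],0,0],[[-30,13,-22],0,0],[[-30,13,-22],0,0],[[-30,13,-22],0,0],[[-25,10,-18],0,0],[[-10,5,-8],0,0],[[0,0,0],0,0]]'

```text
clock: 28.38
eef_pos: [443.7, -185.9, 393.3]
tcp_rot: [3.114, -0.744, 1.522]
contact_force: [-0.0, -1.2, -0.4]
opening: 0.003
```

```bash
python3 - <<'E'
from h import *
c,s=np.cos(YAW),np.sin(YAW)
for p in [(0,-290),(0,-270)]: print(p,ORG+[c*p[0]-s*p[1],s*p[0]+c*p[1]])
conv((446,-177,230),5)
E
```

```text
(0, -290) [ 447.76537591 -176.7789081 ]
(0, -270) [ 449.59879826 -156.86312133]
t 28.38 pos [ 443.7 -185.9  393.3] rot [ 3.114 -0.744  1.522] F [-0.  -1.2 -0.4] op 0.003 st [  -3.2 -299.5] q [-0.61  0.27  1.9   0.64  1.44 -0.79]
world d [   2.3    8.9 -163.3] tool d [-104.    -1.6  126.2] per row [-20.8   -0.31  25.24]
tip st [  -3.5 -182.2] 266.1 z dir st -0.002 0.678 -0.735
```

```bash
python3 - <<'E'
from h import *
P=lambda x,y:((x+.5)/7-.5+155,(y+.5)/7-.5+192)
for n,q,z in [("plate outer far",(635,137),50),("outer near",(622,265),50),("inner far",(520,135),34),("roof edge far",(642,90),98),("roof near",(632,285),98)]: print(n,st(ray("top",*P(*q),z)).round(1))
im=grab_frame("wrist");m=camera_model("wrist");np.savez("w9.npz",**m);cv2.imwrite("pics/w9.png",im)
c,s=np.cos(YAW),np.sin(YAW)
p=lambda x,y,z:proj(0,[*(ORG+[c*x-s*y,s*x+c*y]),z],m).round(0)
print('mouth',p(-42,-121,94),p(42,-121,94),'pad',p(0,-100,48))
conv((446,-177,230),5)
E
```

```text
plate outer far [  29.7 -115.8]
outer near [ -26.9 -115.1]
inner far [ 29.4 -63.5]
roof edge far [  42.4 -121.6]
roof near [ -41.1 -124.7]
mouth [246. 255.] [323. 257.] pad [284. 250.]
t 28.43 pos [ 443.5 -185.4  393.3] rot [ 3.115 -0.745  1.522] F [ 0.   0.9 -0.2] op 0.001 st [  -3.5 -299. ] q [-0.61  0.27  1.9   0.64  1.44 -0.79]
world d [   2.5    8.4 -163.3] tool d [-104.4   -1.3  125.8] per row [-20.88  -0.25  25.17]
tip st [  -3.9 -181.7] 266.1 z dir st -0.002 0.678 -0.735
```

View pics/w9.png

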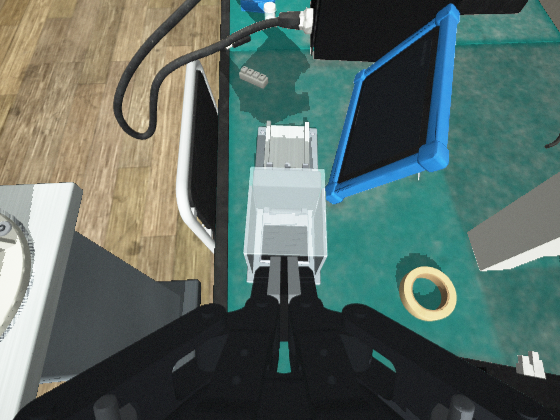

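```bash
cat >> h.py <<'E'
def tipto(x,y,z,n=1):
    s=sense();R=Ro.from_euler('xyz',s['tcp_rot']).as_matrix();c,sn=np.cos(YAW),np.sin(YAW)
    W=np.array([*(ORG+[c*x-sn*y,sn*x+c*y]),z]);conv(W-173*R[:,2],n)
E
python3 -c "
from h import *
tipto(0,-160,90,6)"
```

```text
t 28.43 pos [ 443.5 -185.4  393.3] rot [ 3.115 -0.745  1.522] F [ 0.   0.9 -0.2] op 0.001 st [  -3.5 -299. ] q [-0.61  0.27  1.9   0.64  1.44 -0.79]
world d [   5.9   21.2 -176.1] tool d [-103.6    0.9  144.1] per row [-17.26   0.16  24.02]
tip st [  -3.9 -181.7] 266.1 z dir st -0.002 0.678 -0.735
```

step_arm --commands '[[[-17,0,24],0,0],[[-17,0,24],0,0],[[-17,0,24],0,0],[[-17,0,24],0,0],[[-17,0,24],0,0],[[-9,0,12],0,0],[[0,0,0],0,0]]'

```text
clock: 29.3
eef_pos: [447.4, -157.6, 232.2]
tcp_rot: [3.108, -0.742, 1.532]
contact_force: [0.0, -0.4, 0.3]
opening: -0.001
```

```bash
python3 -c "
from h import *
tipto(0,-150,61,4)"
```

```text
t 29.3 pos [ 447.4 -157.6  232.2] rot [ 3.108 -0.742  1.532] F [ 0.  -0.4  0.3] op -0.001 st [  -2.1 -271. ] q [-0.56  0.5   2.02  0.73  1.14 -1.  ]
world d [  2.9   3.7 -43.8] tool d [-26.8   1.6  34.9] per row [-6.7   0.41  8.74]
tip st [  -2.6 -154. ] 104.8 z dir st -0.003 0.676 -0.737
```

step_arm --commands '[[[-6.7,0.5,8.7],0,0],[[-6.7,0.5,8.7],0,0],[[-6.7,0.5,8.7],0,0],[[-6,0,7.5],0,0],[[0,0,0],0,0]]'

```text
clock: 29.92
eef_pos: [451.2, -154.5, 189.0]
tcp_rot: [3.104, -0.741, 1.535]
contact_force: [0.3, -0.4, -0.1]
opening: 0.003
```

```bash
python3 -c "
from h import *
tipto(0,-107,61,4)"
```

```text
t 29.93 pos [ 451.2 -154.5  189. ] rot [ 3.104 -0.741  1.535] F [ 0.3 -0.4 -0.1] op 0.003 st [   1.4 -267.5] q [-0.55  0.58  2.02  0.76  1.07 -1.06]
world d [ 2.7 43.6 -0.4] tool d [32.  -0.  29.8] per row [ 8.   -0.    7.45]
tip st [   1.3 -150.7] 61.4 z dir st -0.0 0.675 -0.737
```

step_arm --commands '[[[8,0,7.4],0,0],[[8,0,7.4],0,0],[[8,0,7.4],0,0],[[4,0,3.7],0,0],[[0,0,0],0,0]]'

```text
clock: 30.55
eef_pos: [453.8, -113.2, 189.4]
tcp_rot: [3.103, -0.741, 1.536]
contact_force: [-0.0, -0.8, 0.6]
opening: -0.002
```

```bash
python3 -c "
from h import *
tipto(0,-106,57,2)"
```

```text
t 30.55 pos [ 453.8 -113.2  189.4] rot [ 3.103 -0.741  1.536] F [-0.  -0.8  0.6] op -0.002 st [ 1.000e-01 -2.262e+02] q [-0.48  0.57  2.06  0.82  1.03 -1.05]
world d [ 0.2  3.3 -4.9] tool d [-0.9 -0.1  5.8] per row [-0.43 -0.06  2.91]
tip st [ 1.000e-01 -1.093e+02] 61.9 z dir st -0.0 0.676 -0.737
```

step_arm --commands '[[[1,0,3],0,0],[[-1.4,0,3.4],0,0],[[-1.4,0,1.5],0,0],[[0,0,0],0,0]]'

```text
clock: 31.05
eef_pos: [454.4, -109.5, 181.9]
tcp_rot: [3.103, -0.741, 1.536]
contact_force: [-0.9, 0.5, 1.1]
opening: -0.0
```

```bash
python3 -c "
from h import *
tipto(0,-103,50,4)"
```

```text
t 31.05 pos [ 454.4 -109.5  181.9] rot [ 3.103 -0.741  1.536] F [-0.9  0.5  1.1] op -0.0 st [   0.5 -222.4] q [-0.47  0.58  2.06  0.83  1.01 -1.06]
world d [-0.3  2.6 -4.4] tool d [-1.1 -0.6  4.9] per row [-0.27 -0.15  1.23]
tip st [   0.5 -105.5] 54.4 z dir st 0.0 0.675 -0.737
```

step_arm --commands '[[[-1.3,0,2.8],0,0],[[-1.3,0,2.8],0,0],[[-1.3,0,2.8],0,0],[[0,0,0],0,0]]'

```text
clock: 31.55
eef_pos: [455.1, -107.0, 172.8]
tcp_rot: [3.102, -0.741, 1.536]
contact_force: [-0.4, -1.8, 4.5]
opening: -0.003
```

```bash
python3 -c "
from h import *
tipto(0,-101,40,4)"
```

```text
t 31.55 pos [ 455.1 -107.   172.8] rot [ 3.102 -0.741  1.536] F [-0.4 -1.8  4.5] op -0.003 st [   0.9 -219.9] q [-0.46  0.6   2.06  0.85  1.   -1.08]
world d [-1.   2.1 -5.3] tool d [-2.  -1.3  5.3] per row [-0.51 -0.32  1.31]
tip st [   1.2 -103. ] 45.3 z dir st 0.001 0.676 -0.737
```

step_arm --commands '[[[-1.4,0,2.4],0,0],[[-1.4,0,2.4],0,0],[[-1.4,0,2.2],0,0],[[0,0,0],0,0]]'

```text
clock: 32.05
eef_pos: [455.6, -105.8, 164.7]
tcp_rot: [3.1, -0.74, 1.537]
contact_force: [-2.5, -4.2, 6.2]
opening: 0.001
```

```bash
python3 -c "
from h import *
tipto(0,-101,34,4)"
```

```text
t 32.05 pos [ 455.6 -105.8  164.7] rot [ 3.1   -0.74   1.537] F [-2.5 -4.2  6.2] op 0.001 st [   1.3 -218.6] q [-0.46  0.62  2.06  0.86  0.99 -1.09]
world d [-1.6  1.  -3. ] tool d [-1.4 -1.7  2.8] per row [-0.34 -0.43  0.7 ]
tip st [   1.7 -101.8] 37.0 z dir st 0.002 0.675 -0.738
```

step_arm --commands '[[[-0.9,0,1.0],0,0],[[-0.9,0,1.0],0,0]]'

```text
clock: 32.3
eef_pos: [455.6, -105.9, 162.1]
tcp_rot: [3.1, -0.741, 1.538]
contact_force: [-1.7, -3.8, 7.3]
opening: -0.004
```

```bash
python3 -c "
from h import *
tipto(0,-101,32,1)"
```

```text
t 32.3 pos [ 455.6 -105.9  162.1] rot [ 3.1   -0.741  1.538] F [-1.7 -3.8  7.3] op -0.004 st [   1.3 -218.7] q [-0.46  0.62  2.06  0.86  0.98 -1.1 ]
world d [-1.6  0.9 -2.6] tool d [-1.1 -1.7  2.4] per row [-1.07 -1.73  2.43]
tip st [   1.7 -101.8] 34.6 z dir st 0.002 0.676 -0.737
```

step_arm --commands '[[[-0.9,0,1.0],0,0],[[-0.6,0,0.7],0,0]]'

```text
clock: 32.55
eef_pos: [455.7, -105.9, 160.4]
tcp_rot: [3.099, -0.742, 1.539]
contact_force: [-5.5, -7.8, 17.1]
opening: 0.003
```

```bash
python3 -c "
from h import *
tipto(0,-101,32,1)"
```

```text
t 32.55 pos [ 455.7 -105.9  160.4] rot [ 3.099 -0.742  1.539] F [-5.5 -7.8 17.1] op 0.003 st [   1.4 -218.7] q [-0.46  0.62  2.06  0.86  0.98 -1.1 ]
world d [-1.6  0.9 -1. ] tool d [-0.1 -1.7  1.2] per row [-0.1  -1.72  1.22]
tip st [   1.7 -101.7] 33.0 z dir st 0.002 0.677 -0.736
```

step_arm --commands '[[[0,0,0],0,0],[[0,0,0],0,0]]'

```text
clock: 32.8
eef_pos: [455.6, -106.2, 161.0]
tcp_rot: [3.099, -0.743, 1.54]
contact_force: [-2.4, -4.8, 9.1]
opening: -0.0
```

step_arm --commands '[[[-0.5,0,0.6],0,0],[[-0.4,0,0.5],0,0],[[-0.4,0,0.5],0,0]]'

```text
clock: 33.17
eef_pos: [455.6, -106.4, 160.1]
tcp_rot: [3.097, -0.745, 1.541]
contact_force: [-4.2, -7.1, 14.1]
opening: 0.001
```

step_arm --commands '[[[-0.35,0,0.6],0,0],[[-0.35,0,0.6],0,0],[[-0.35,0,0.6],0,0],[[-0.35,0,0.6],0,0]]'

```text
clock: 33.67
eef_pos: [455.5, -106.8, 159.8]
tcp_rot: [3.094, -0.748, 1.545]
contact_force: [-5.0, -8.4, 14.4]
opening: 0.002
```

step_arm --commands '[[[-0.35,0,0.6],0,0],[[-0.35,0,0.6],0,0],[[-0.35,0,0.6],0,0],[[-0.35,0,0.6],0,0]]'

```text
clock: 34.17
eef_pos: [455.4, -107.2, 159.4]
tcp_rot: [3.091, -0.751, 1.549]
contact_force: [-5.4, -9.8, 16.4]
opening: -0.004
```

```bash
python3 -c "
from h import *
tipto(0,-103,40,1)"
```

```text
t 34.17 pos [ 455.4 -107.2  159.4] rot [ 3.091 -0.751  1.549] F [-5.4 -9.8 16.4] op -0.004 st [   1.2 -220. ] q [-0.47  0.63  2.06  0.87  0.99 -1.12]
world d [-1.8 -1.1  6.8] tool d [ 3.8 -1.5 -5.9] per row [ 3.84 -1.48 -5.87]
tip st [   1.7 -101.7] 33.2 z dir st 0.003 0.684 -0.73
```

step_arm --commands '[[[-0.4,0,0.7],0,0],[[-0.45,0,0.75],0,0],[[-0.45,0,0.75],0,0],[[-0.45,0,0.75],0,0],[[-0.45,0,0.75],0,0],[[-0.45,0,0.75],0,0]]'

```text
clock: 34.92
eef_pos: [455.2, -107.9, 158.6]
tcp_rot: [3.086, -0.757, 1.555]
contact_force: [-5.7, -10.6, 17.7]
opening: 0.001
```

```bash
python3 - <<'E'
from h import *
tipto(0,-103,40,1)
for n in("top","wrist"): cv2.imwrite(f"pics/{n}10.png",grab_frame(n))
E
```

```text
t 34.92 pos [ 455.2 -107.9  158.6] rot [ 3.086 -0.757  1.555] F [ -5.7 -10.6  17.7] op 0.001 st [   1.1 -220.7] q [-0.47  0.63  2.06  0.87  0.99 -1.13]
world d [-1.8 -1.1  6.9] tool d [ 3.9 -1.5 -5.9] per row [ 3.9  -1.45 -5.9 ]
tip st [   1.7 -101.7] 33.1 z dir st 0.004 0.688 -0.726
```

step_arm --commands '[[[1.3,0,-2],0,0],[[1.7,0,-2.5],0,0],[[1.7,0,-2.5],0,0],[[1.7,0,-2.5],0,0],[[1.7,0,-2.5],0,0],[[1.3,0,-2.5],0,0],[[0.8,0,-2.5],0,0],[[0,0,0],0,0]]'

```text
clock: 36.02
eef_pos: [453.8, -111.4, 179.1]
tcp_rot: [3.087, -0.761, 1.554]
contact_force: [0.9, 0.7, 1.1]
opening: 0.001
```

```bash
python3 -c "
from h import *
tipto(0,-150,62,6)"
```

```text
t 36.02 pos [ 453.8 -111.4  179.1] rot [ 3.087 -0.761  1.554] F [0.9 0.7 1.1] op 0.001 st [   0.  -224.3] q [-0.48  0.59  2.06  0.85  1.03 -1.09]
world d [ -4.7 -44.9   8. ] tool d [-27.   -1.9 -37. ] per row [-4.5  -0.32 -6.17]
tip st [   0.5 -104.9] 54.0 z dir st 0.003 0.691 -0.723
```

step_arm --commands '[[[-4.5,0,-6.2],0,0],[[-4.5,0,-6.2],0,0],[[-4.5,0,-6.2],0,0],[[-4.5,0,-6.2],0,0],[[-4.5,0,-6.2],0,0],[[-4.5,0,-6.2],0,0],[[0,0,-20],0,0],[[0,0,-30],0,0],[[20,0,-30],0,0],[[20,0,-20],0,0],[[20,0,-20],0,0],[[0,0,0],0,0]]'

```text
clock: 37.52
eef_pos: [442.5, -204.5, 324.1]
tcp_rot: [3.087, -0.756, 1.552]
contact_force: [0.6, -0.3, -0.2]
opening: -0.003
```

```bash
python3 - <<'E'
from h import *
status();m=camera_model("top");t=grab_frame("top");sc=grab_frame("scene");w=grab_frame("wrist")
for n,i in(("t",t),("s",sc),("w",w)): cv2.imwrite(f"pics/{n}11.png",i)
t0=cv2.imread("pics/top10.png");ti=cv2.imread("pics/top0.png")
f=lambda im:cv2.resize(im[195:245,160:260],(400,200),interpolation=cv2.INTER_CUBIC)
o=np.zeros((600,800,3),np.uint8);o[:200,:400]=f(t0);o[:200,400:]=f(t);o[200:400,:400]=f(ti)
o[200:400,400:]=cv2.resize(t[200:250,300:400],(400,200))
o[400:,:267]=cv2.resize(w,(267,200));o[400:,270:537]=cv2.resize(sc,(267,200))
o[400:,540:740]=cv2.resize(sc[235:305,265:335],(200,200))
cv2.imwrite("pics/v11.png",o)
E
```

```text
t 37.52 pos [ 442.5 -204.5  324.1] rot [ 3.087 -0.756  1.552] F [ 0.6 -0.3 -0.2] op -0.003 st [  -2.6 -318.1] q [-0.64  0.38  1.93  0.65  1.35 -0.92]
```

View pics/v11.png

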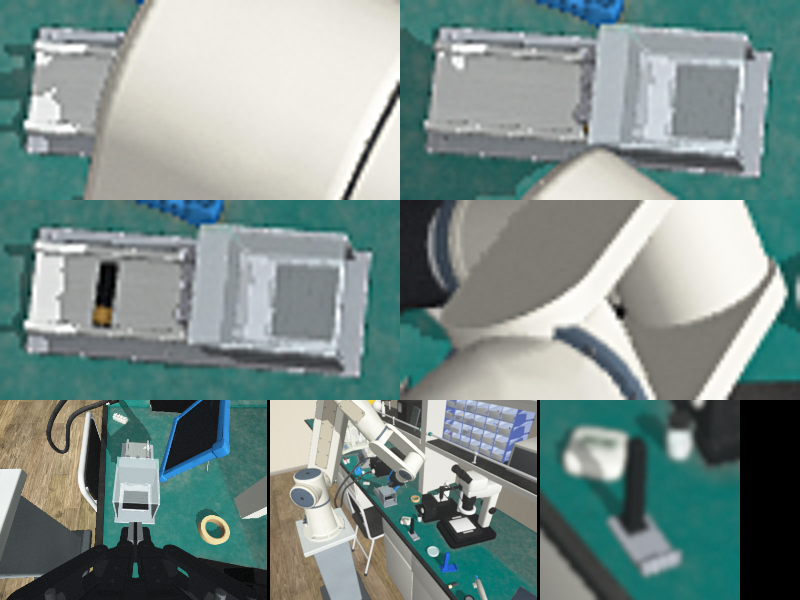

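```bash
python3 -c "
from h import *
status();print(sign_off())"
```

```text
t 37.67 pos [ 442.1 -203.9  321.4] rot [ 3.092 -0.758  1.549] F [-0.9  0.2 -0.7] op -0.001 st [  -3.2 -317.5] q [-0.64  0.38  1.93  0.65  1.34 -0.92]
the job is handed in; nothing more can be done
None
```

The job is handed in at 37.7 s of the 72 s allowed. By every check I could make, the cell is in the nest, the pedal was pressed to its stop, and the paddle is back on the worktop.

**What I did**
- **Cell:** I took the paddle by its handle and rolled the cell along the track at about 30 mm/s into the groove. The gripper stayed well above the cell throughout.
- **Paddle:** I stood it back close to where it started, released it and withdrew.
- **Tilt:** The move commands only turn about the tool's own axis. I tilted the gripper about 43° by asking for positions past full reach on the empty left side, then carried that tilt back to the guard.
- **Pedal:** I pressed it in small steps to the stop and held it there for about 1.7 s. It then came up as I backed off slowly.

**Last checks**
- **Cell:** It lay on the predicted home position to about 1–2 mm. At the end only its brass end showed beside the clamp.
- **Stop:** The fingertip stayed at 33 mm while the upward force was 14–18 N. The travel of about 21 mm agrees with 0.30 rad. After the first contact with the stop the force dropped briefly to 9 N, so I pressed again before the long hold.
- **Pedal up:** The plate looked the same as at the start.
- **Paddle:** It stands upright and well clear of the station.
- **Bystanders:** I saw no sign that the timer, vial or terminal block had moved, but I did not measure them again.

**Not confirmed by camera:** The arm blocked the view during the press, so the pedal angle and the clamp touching the cell are inferred from force and height. The force just before the stop read about 7 N, a little under the stated 9–10 N. The sideways force during the hold reached about 11 N; I put it down to friction but did not confirm that.

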